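# Feed a carving blank into the holding jig with a push stick and lock it

## Robot

A 7-joint arm with a two-finger parallel gripper is mounted at the origin on the work surface. World frame = base frame: x ahead of the robot, y to its left, z up, the work surface at z = 0. Lengths are in m, angles in rad, forces in N, time in s.
With the tool pointing down it reaches from about 0.4 to 0.85 m from the base axis. Payload 6.9 kg.
Tool frame: the origin (TCP) lies between the finger pads; the fingertips stand r.tip_reach ahead of it and the grasp point (between the pads) lies 11 mm behind it (r.tip_reach is the distance from the TCP to the fingertips, in m); z points along the fingers, y is the line along which they close (so a half turn about z gives the same grasp; the last joint's range is limited). The gripper opens to 85 mm and grips with 20 to 120 N. Pads are 22 mm wide; open, the fingers measure 114 mm over their backs; the gripper's body (76 mm by 85 mm) begins 54 mm behind the grasp point. The pads swing forward as they close: fully open they stand 13 mm farther back than shut.
Start: joints at [-1.006, 0.507, -0.238, 1.5, 0.126, 1.149, -0.155], TCP at [0.277, 0.56, 0.239] pointing down, gripper open.
Joint ranges: [-3.08, 3.08], [-0.24, 2.05], [-1.43, 1.35], [0, 2.5], [-1.52, 4.66], [0.17, 1.96], [-2.89, 2.89]. Speed limits (rad/s): [2.39, 2.39, 3.14, 3.14, 3.14, 3.14, 3.14].

## Interface

Orientations are given as a rotation vector (axis times angle).
In Python, from cell import r gives the robot as it stands. The module is installed in compiled form; this text tells all that it offers.
- The arm moves only by the tool play_rows, never from a script. Its argument "motion" is a list of rows, each a list of 5 numbers: the closure, from -1 (fully open) to 1 (shut), then the shift along the tool's x, y, z each as a share of 20 mm, from -1 to 1, then the turn about the tool's z as a share of 2 pi rad, from -1 to 1. A call has 1 to 12 rows; each row shifts and turns the commanded pose from where the row before left it, along the tool's axes as they then stand; what a row does not reach is not made up. A row lasts 1/8 s, in which the tool goes at most 62.5 mm and 10.7 degrees, less where a joint would pass 70% of its speed; a pose out of reach is approached as far as the arm can. A call with a number of a shift or a turn outside -1 to 1 is refused whole. A call with a gripper value outside its range is refused whole. The fingers move at their own pace and stop on an object; the grip force is fixed at half the most. Time passes only in rows, so rows that do not move let the fingers close. It gives the time, the measured TCP pose, the force, the opening and the grip force at its end, in the units of the state.
- r.read_state(): the state, without advancing time (a new reading comes with each control period).
- r.grab_frame(name): name is "scene" or "top"; returns (picture, depth): 384x512x3 uint8, red, green, blue; 384x512 float32, m along the optical axis (not along the pixel's ray), 0 where there is no reading.
- r.camera_info(name): a dict with "fx", "fy", "cx", "cy" (pixels), "rvec" (rotation vector, rad) and "tvec" (3), from world to camera coordinates, as OpenCV has them. Camera axes: x right, y down, z forward; pixel columns grow to the right and rows downward; lengths in m; the calibration is good to about 2 mm. A picture is of the moment at which its call begins. camera_info takes no time and is no camera call.
- r.hand_in(): hands the job in; it is judged then, once.
Trained networks look in the newest picture that a camera, given by its name, has taken for a name from the list of things; names that differ only in an ending like _2 or _b are one class to them, and where a whole thing is asked for, a point or a joint stands for the part that bears it (a point fixed in the world has none). Each returns a list of dicts, best first, with "score" (0 to 1); they miss things now and then, are a little off and sometimes report something else, mostly with a low value. They report only what shows in the picture. A call takes as long as a camera call. They do not tell look-alikes from the thing itself.
- r.trace(name, camera): "region" (384x512 bool, what is visible of it) and "at" ([column, row] in pixels, amid what is visible of it).
The state is a dict: "t": time; "qpos": joint angles; "joint_velocities": joint speeds; "effort": joint torques, N m; "eef_pos": TCP position; "ee_rot": TCP orientation; "wrist_force": force on the tool from outside, world axes, zero at the start; "moment": the same for the moment, N m; "opening": finger opening in m; "gripper_force": force on a finger pad.
Only numpy, scipy, OpenCV 4.12 (cv2) and the standard library are available. Lean on these libraries where they do the work, as an engineer would, in place of code of your own. Each camera call takes 0.05 s, during which the arm holds its last target. There are 200 camera calls.

## Task

Lay the pale wooden blank lengthwise in the open lane of the feed jig and let go of it, then take the push stick by its handle and with it push the blank through the covered channel until its front end is fully home against the end stop. Draw the stick out, lay it flat on its underside on the open bench, then turn the wing knob on the cover clockwise (seen from above) about a quarter turn, until its wings stand square across the channel. Set things down without dropping them and leave the mallet, gouge and oilstone where they are.

Things in the scene. Friction and masses are not known exactly. Their poses are not given: they have to be found in the camera images.
- jig: (All sizes in mm.) Fixed wooden feed jig, 86 wide (x), 337 long (y +165 to -172), base board 12 thick. Origin on the bench, on the channel's centre line, under the mouth of the covered tunnel. It feeds along its own -y: open lane y=+165 to 0, tunnel y=0 to -130, then 20 open to the end stop at y=-150. The wing knob is on the cover at x=0, y=-65.
- lane (a point): Centre of the open lane's floor: jig x=0, y=+72, 12 above the bench, where the blank's underside centre goes. The floor lies between two low rails, 7 high (top 19 above the bench), 12 wide, 36 apart over the last 30 before the tunnel, flaring to 50 apart at the outer end.
- stop (a point): Foot of the end stop's face: jig x=0, y=-150, 12 above the bench. Dark block 70 wide, top 46 above the bench. The tunnel before it is 36 wide and 32 high inside (12 to 44 above the bench), cheeks 16 thick, cover top at 54.
- blank: Loose pale wooden bar, 120 long (its y), 32 wide (x), 28 high (z), about 75 g; origin at the centre of its underside. The two ends are alike. Home in the jig: front end on the stop, i.e. its centre at jig y=-90, its rear end 30 inside the tunnel.
- stick: Loose dark wooden push stick, about 90 g: a bar 160 long (its y, -80 to +80), 22 wide (x), 20 high, origin at the centre of the bar's underside. An upright handle block, 60 long (y +20 to +80), 22 wide, rises from the bar to z=62; handle centre at y=+50. The plain nose end is at y=-80: point it along the feed direction.
- wing_grip (a point): On the steel wing knob's axis, 80 above the bench, the height to grip. Hub 22 in diameter; two wings 64 across in all, 9 thick, 64 to 90 above the bench. Beside it, on the jig's -x side, stands a side panel 12 thick along the tunnel, top 92 above the bench, inner face 40 from the axis: the wing tips pass 8 from it.
- wing_knob (a joint): Turn of the wing knob, rad: 0 = wings along the channel (jig y), grows clockwise seen from above, stop at 1.57 = wings across it (jig x). Starts near 0. Friction 0.08 N m, stays where left. It lowers a clamp pad in the tunnel from 3 above a blank at 0 on to it at about 1.4: turned early, it blocks the feed.
- mallet: Bystander: round wooden mallet standing on its head, 84 in diameter, 220 high; origin under its centre.
- gouge: Bystander: gouge lying on the bench, 240 long along its y, handle 24 thick to +y; origin on the bench where blade meets handle.
- oilstone: Bystander: grey sharpening stone, 60 x 160 (y) x 28; origin at the centre of its underside.
Not all that is in view belongs to the job. What is shaped like the stick but orange or yellow is not meant. What is shaped like the blank but yellow is not meant.

How it is judged:
On the way, in this order (a step that is already met when the one before it is completed fails the run):
1. the blank lies in the open lane, along it, and is let go (x of blank in the frame of jig between -0.012 and 0.012 m and z of blank in the frame of jig between 0.008 and 0.016 m and angle between the y axis of blank and the y axis of jig, either way round below 0.15 rad and y of blank in the frame of jig between 0.03 and 0.115 m and contact force between the fingers and blank below 0.05 N and linear speed of blank below 0.03 m/s), for 0.2 s.
2. the held stick pushes the blank, which is at least half inside the tunnel (y of blank in the frame of jig between -0.08 and -0.005 m and contact force between stick and blank above 0.05 N and contact force between the fingers and stick above 0.5 N and contact force between the fingers and blank below 0.05 N).
3. the blank is home against the stop (y of blank in the frame of jig between -0.096 and -0.086 m and x of blank in the frame of jig between -0.006 and 0.006 m and z of blank in the frame of jig between 0.008 and 0.016 m), for 0.2 s.
4. the stick lies flat on the bench, let go (height (world z) of stick below 0.006 m and angle between stick's own z axis and vertical below 0.1 rad and contact force between the fingers and stick below 0.05 N and linear speed of stick below 0.03 m/s), for 0.2 s.
5. the wing knob is turned across, the blank still home (all of step 3 and value of joint wing_knob above 1.3 rad), for 0.2 s.
At the end, for the whole second after the job is handed in: The blank lies in the tunnel with its front end within 4 mm of the end stop, the wing knob is turned to more than 1.3 rad, and the push stick lies flat on the bench top on its underside (origin less than 6 mm up, tilt under 0.1 rad), released and at rest (all of step 4 and all of step 5 and linear speed of blank below 0.02 m/s); the robot touches nothing.
It fails at once if the mallet is shifted by more than 30 mm (distance of mallet from where it was at the start of the episode above 0.03 m).
It fails at once if the gouge is shifted by more than 30 mm (distance of gouge from where it was at the start of the episode above 0.03 m).
It fails at once if the oilstone is shifted by more than 30 mm (distance of oilstone from where it was at the start of the episode above 0.03 m).
It fails at once if the blank is dropped or batted: faster than 0.8 m/s while not held (linear speed of blank above 0.8 m/s and contact force between the fingers and blank below 0.05 N).
It fails at once if the stick is dropped or batted: faster than 0.8 m/s while not held (linear speed of stick above 0.8 m/s and contact force between the fingers and stick below 0.05 N).
It also fails if it takes over 67 s, if anything falls off the work surface, if the arm or the gripper's body presses on something with over 40 N, if the wrist force passes 120 N, or if a joint passes its speed limit or range.

## Working session

There is one attempt and no reset: what is moved stays moved. The work goes in short steps, Python scripts to look and compute and a tool call to move; the robot and the scene stay as the last step left them, time stands still between calls to the robot, and variables do not carry over. Pictures are saved under pics/ and viewed, at most 10 in all, crops included, and the job is handed in when it is done.

Besides the shell and the picture viewer there is one more tool, called after "Call:" as name(argument=value, ...) on one line, values as JSON. play_rows: Moves the arm, as the interface text tells. Its arguments: {"type":"object","properties":{"motion":{"type":"array","items":{"type":"array","items":{"type":"number","minimum":-1,"maximum":1}}}},"required":["motion"]}

```bash
mkdir -p pics
cat > h.py <<'E'
import numpy as np, cv2
from cell import r
def cam(n):
    c=r.camera_info(n); R=cv2.Rodrigues(np.array(c['rvec'],float))[0]; return c,R,np.array(c['tvec'],float).ravel()
def cloud(n,depth):
    c,R,t=cam(n); v,u=np.mgrid[:384,:512]
    P=np.stack([(u-c['cx'])/c['fx']*depth,(v-c['cy'])/c['fy']*depth,depth],-1)
    return (P-t)@R   # world HxWx3
def save(n,p): cv2.imwrite(f'pics/{n}.png',p[...,::-1])
E
python3 - <<'E'
from h import *
ims=[]
for n in('scene','top'):
    p,d=r.grab_frame(n); np.savez(n,p=p,d=d); save(n,p)
    c,R,t=cam(n); print(n,c['fx'],'pos',(-R.T@t).round(3))
    W=cloud(n,d)
    for k in('jig','blank','stick','wing_knob','mallet','gouge','oilstone'):
        for x in r.trace(k,n):
            m=x['region']&(d>0); 
            print(n,k,round(x['score'],2),np.round(x['at']),m.sum(),np.median(W[m],0).round(3) if m.any() else '', np.percentile(W[m][:,2],95).round(3) if m.any() else '')
print(r.read_state(),r.tip_reach)
E
```

```text
scene 474.2402324231997 pos [1.241 0.377 1.392]
scene jig 0.65 [213. 212.] 2958 [ 0.603 -0.078  0.02 ] 0.089
scene jig 0.59 [360. 259.] 1070 [0.557 0.418 0.026] 0.032
scene blank 0.9 [352. 210.] 420 [0.397 0.331 0.026] 0.032
scene blank 0.74 [298. 203.] 360 [0.46  0.156 0.026] 0.032
scene stick 0.88 [232. 170.] 454 [ 0.448 -0.087  0.022] 0.064
scene stick 0.88 [217. 134.] 302 [ 0.337 -0.218  0.026] 0.064
scene stick 0.76 [321. 172.] 567 [0.299 0.179 0.02 ] 0.062
scene stick 0.54 [297. 204.] 455 [0.459 0.157 0.025] 0.032
scene wing_knob 0.52 [200. 195.] 97 [ 0.599 -0.125  0.086] 0.094
scene mallet 0.61 [130. 163.] 805 [ 0.605 -0.382  0.109] 0.215
scene gouge 0.94 [197. 258.] 424 [ 0.77  -0.042  0.018] 0.026
scene oilstone 0.84 [363. 256.] 1122 [0.557 0.421 0.026] 0.032
top 483.4651268324515 pos [0.332 0.009 1.462]
top jig 0.81 [287. 171.] 3208 [ 0.595 -0.075  0.023] 0.092
top blank 0.89 [214. 209.] 466 [0.455 0.153 0.028] 0.034
top blank 0.76 [152. 231.] 476 [0.394 0.33  0.028] 0.034
top stick 0.93 [340. 264.] 448 [ 0.305 -0.223  0.023] 0.065
top stick 0.78 [204. 265.] 420 [0.304 0.16
[... 322 characters left out ...]
't': 0.8, 'qpos': array([-1.00550165,  0.50746213, -0.23760926,  1.50019961,  0.12568696,
        1.14889486, -0.15478894]), 'joint_velocities': array([-0.00045125,  0.00109929,  0.00012311, -0.00160766, -0.00051888,
        0.00070964, -0.00010039]), 'effort': array([-2.56050007e-04, -6.20274138e+01, -2.18425155e+00, -2.49943954e+01,
        1.40227363e-02,  2.10692800e-03, -2.07168384e-06]), 'eef_pos': array([0.27736277, 0.56007449, 0.23929896]), 'ee_rot': array([-7.15909314e-01, -3.05891427e+00, -2.70929878e-05]), 'wrist_force': array([-0.23535127,  0.00157523, -0.26186044]), 'moment': array([0.02471535, 0.0403704 , 0.00842154]), 'gripper_force': 0.0, 'opening': 0.08518153669710413} 0.008
```

```bash
python3 -c "
import cv2,numpy as np
a=cv2.imread('pics/top.png');cv2.imwrite('pics/top2.png',cv2.resize(a,(800,600)))
a=cv2.imread('pics/scene.png');cv2.imwrite('pics/scene2.png',cv2.resize(a,(800,600)))"
```

```text
(no output)
```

View pics/top2.png

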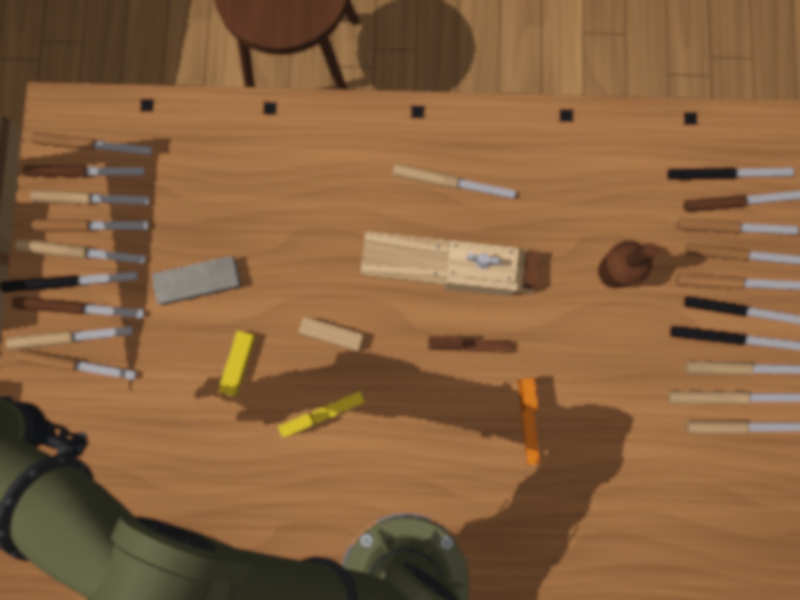

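View pics/scene2.png

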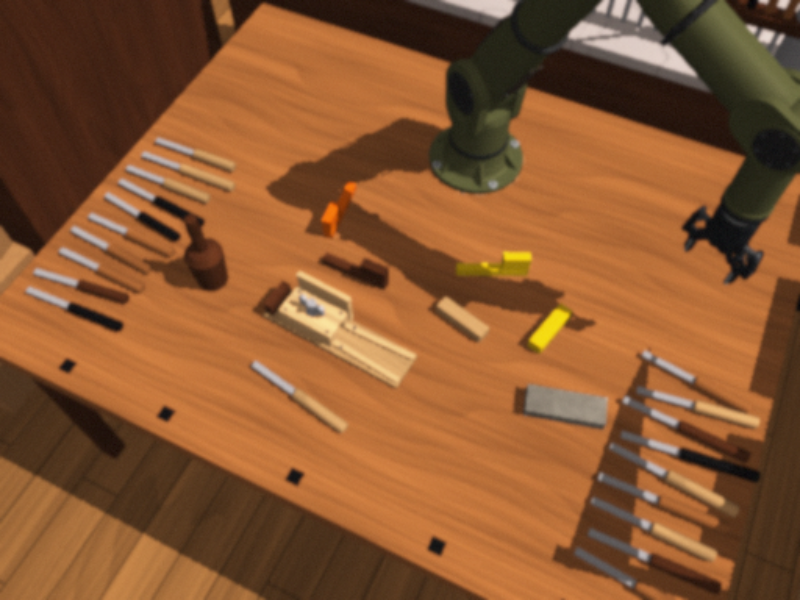

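Top view (800x600): the blanks are pale wood (331,333) and yellow (237,362). The sticks are dark brown (472,344), yellow (320,413) and orange (530,420). The pale blank and the dark brown stick fit the description. I'll confirm both in a crop and fit the poses.

```bash
cat > fit.py <<'E'
from h import *
from scipy.optimize import minimize
def hm_jig(x,y):
    h=np.zeros_like(x); ax=abs(x)
    B=(ax<=.043)&(y<=.165)&(y>=-.172); h[B]=.012
    half=np.where(y<.03,.018,.018+.007*(y-.03)/.135)
    h[(y>=0)&(y<=.165)&(ax>=half)&(ax<=half+.012)]=.019
    h[(y<=0)&(y>=-.13)&(ax<=.034)]=.054
    h[(y<=-.15)&(y>=-.172)&(ax<=.035)]=.046
    h[(y<=0)&(y>=-.13)&(x<=-.040)&(x>=-.052)]=.092
    return h
def hm_box(lx,ly,hz): return lambda x,y: np.where((abs(x)<=lx/2)&(abs(y)<=ly/2),hz,0.)
def hm_stick(x,y):
    return np.where((abs(x)<=.011)&(abs(y)<=.08),np.where(y>=.02,.062,.020),0.)
def fit(P,hm,x0,rad,knob=None):
    P=P[(np.hypot(P[:,0]-x0[0],P[:,1]-x0[1])<rad)&(P[:,2]>-.02)&(P[:,2]<.11)]
    def cost(p):
        c,s=np.cos(p[2]),np.sin(p[2]); d=P[:,:2]-p[:2]
        x=c*d[:,0]+s*d[:,1]; y=-s*d[:,0]+c*d[:,1]
        e=np.minimum(abs(P[:,2]-hm(x,y)),.02)
        if knob: e=e[~(np.hypot(x,y+.065)<.036)]
        return e.mean()
    best=None
    for i in range(6):
        s0=best.x if best is not None else np.array(x0)
        sc=.02/(1+i); S=np.vstack([s0]+[s0+np.eye(3)[k]*[sc,sc,sc*6][k]*(1 if i%2 else -1) for k in range(3)])
        b=minimize(cost,s0,method='Nelder-Mead',options=dict(initial_simplex=S,maxiter=300,xatol=1e-5,fatol=1e-8))
        if best is None or b.fun<best.fun: best=b
    return best.x.round(4),round(best.fun,5),len(P)
E
python3 - <<'E'
from fit import *
from scipy.spatial.transform import Rotation as Ro
for n in('scene','top'):
    z=np.load(n+'.npz'); W=cloud(n,z['d'])
    P=W[z['d']>0]; P=P.copy(); 
    bench=np.median(P[(abs(P[:,2])<.01)&(P[:,0]>.3)&(P[:,0]<.7)&(abs(P[:,1])<.4)][:,2]); P[:,2]-=bench; print(n,'bench',bench)
    print('jig',fit(P,hm_jig,[.6,-.06,-.05],.24,True))
    print('blank',fit(P,hm_box(.032,.12,.028),[.457,.155,-.3],.09))
    print('blank',fit(P,hm_box(.032,.12,.028),[.457,.155,.3],.09))
    print('stick',fit(P,hm_stick,[.444,-.1,0],.11), fit(P,hm_stick,[.444,-.1,3.14],.11))
    m=(np.hypot(P[:,0]-.597,P[:,1]+.127)<.033)&(P[:,2]>.07)
    Q=P[m]; print('knob',Q.mean(0), cv2.minAreaRect((Q[:,:2]*1000).astype(np.float32)))
print(Ro.from_rotvec(r.read_state()['ee_rot']).as_matrix().round(3))
p=np.load('top.npz')['p']; q=np.load('scene.npz')['p']
save('crop',np.hstack([cv2.resize(p[190:290,180:360],(400,300)),cv2.resize(q[130:230,200:380],(400,300))]))
E
```

```text
scene bench -0.0005229711270443916
jig (array([ 0.6006, -0.0674, -0.0828]), np.float64(0.00444), 14228)
blank (array([ 0.4536,  0.1521, -0.273 ]), np.float64(0.00356), 1931)
blank (array([ 0.4532,  0.1538, -0.2822]), np.float64(0.00354), 1931)
stick (array([ 0.4392, -0.1152, -0.0228]), np.float64(0.00454), 2224) (array([ 0.4378, -0.1747,  3.111 ]), np.float64(0.00527), 2224)
knob [ 0.59768037 -0.12821849  0.08673262] ((595.7369384765625, -129.27798461914062), (60.55855941772461, 19.79889488220215), 86.52842712402344)
top bench 0.0006331169589577616
jig (array([ 0.6038, -0.0647, -0.0881]), np.float64(0.00368), 18866)
blank (array([ 0.4563,  0.1554, -0.2648]), np.float64(0.00263), 2754)
blank (array([ 0.4563,  0.1555, -0.265 ]), np.float64(0.00263), 2754)
stick (array([ 0.4427, -0.1125, -0.0147]), np.float64(0.00322), 4267) (array([ 0.4419, -0.1714,  3.1273]), np.float64(0.00403), 4267)
knob [ 0.59606252 -0.12839553  0.08885534] ((595.9509887695312, -128.2522430419922), (61.42039489746094, 19.067651748657227), 89.14550018310547)
[[-0.896  0.444 -0.   ]
 [ 0.444  0.896  0.   ]
 [ 0.     0.    -1.   ]]
```

View pics/crop.png

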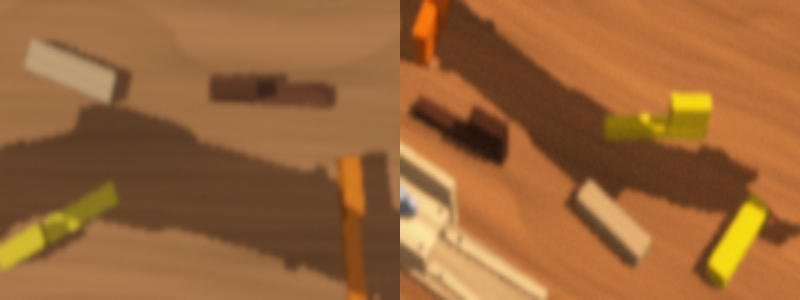

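The crop confirms it: the pale bar is at left in the top view, the dark brown stick at right with its handle toward +y, and the yellow and orange ones are decoys. Next I write a planning helper and approach the blank.

```bash
cat > plan.py <<'E'
from h import *
from scipy.spatial.transform import Rotation as Ro
J=np.array([.6022,-.0660]); JY=-.085
def jig(x,y): c,s=np.cos(JY),np.sin(JY); return J+[c*x-s*y,s*x+c*y]
def plan(x,y,z,yaw,clo=-1,mx=.98):
    """rows to bring TCP to x,y,z with tool y at world yaw (mod pi), deg"""
    s=r.read_state(); M=Ro.from_rotvec(s['ee_rot']).as_matrix(); p=s['eef_pos']
    cur=np.degrees(np.arctan2(M[1,1],M[0,1])); t=-((yaw-cur+90)%180-90)  # turn about tool z (down)
    print('t',round(s['t'],2),'at',p.round(4),'yaw',round(cur,2),'turn',round(t,1),'open',round(s['opening'],4),'F',s['wrist_force'].round(1), 'q7',round(s['qpos'][6],2))
    d=np.array([x,y,z])-p; rows=[]
    for i in range(60):
        st=np.clip(t,-9.9,9.9); v=np.clip(M.T@d/.02,-9,9); v=v/max(1,abs(v).max()/mx)
        if abs(v).max()<.008 and abs(t)<.15: break
        v=v.round(2); st=round(st/360,3)
        rows.append([clo,*map(float,v),st]); d=d-M@(v*.02); t-=st*360; M=M@Ro.from_euler('z',st*360,degrees=True).as_matrix()
    for q in rows: print(q,end=',')
    print(len(rows))
E
python3 -c "
from plan import *
plan(.455,.154,.10,np.degrees(-.268))"
```

```text
t 0.8 at [0.2774 0.5601 0.2393] yaw 63.66 turn 79.0 open 0.0852 F [-0.2  0.  -0.3] q7 -0.15
[-1, -0.98, -0.98, 0.76, np.float64(0.028)],[-1, -0.98, -0.98, 0.68, np.float64(0.028)],[-1, -0.98, -0.67, 0.6, np.float64(0.028)],[-1, -0.98, -0.26, 0.54, np.float64(0.028)],[-1, -0.98, 0.1, 0.48, np.float64(0.028)],[-1, -0.98, 0.4, 0.43, np.float64(0.028)],[-1, -0.98, 0.64, 0.38, np.float64(0.028)],[-1, -0.98, 0.81, 0.34, np.float64(0.023)],[-1, -0.98, 0.89, 0.3, np.float64(0.0)],[-1, -0.98, 0.79, 0.27, np.float64(0.0)],[-1, -0.98, 0.79, 0.27, np.float64(0.0)],[-1, -0.98, 0.79, 0.27, np.float64(0.0)],[-1, -0.98, 0.79, 0.27, np.float64(0.0)],[-1, -0.98, 0.79, 0.27, np.float64(0.0)],[-1, -0.98, 0.79, 0.26, np.float64(0.0)],[-1, -0.98, 0.79, 0.27, np.float64(0.0)],[-1, -0.98, 0.79, 0.26, np.float64(0.0)],[-1, -0.98, 0.8, 0.27, np.float64(0.0)],[-1, -0.17, 0.13, 0.04, np.float64(0.0)],[-1, 0.0, 0.0, 0.0, np.float64(0.0)],[-1, 0.0, 0.0, 0.0, np.float64(0.0)],[-1, 0.0, 0.0, 0.0, np.float64(0.0)],[-1, 0.0, 0.0, 0.0, np.float64(0.0)],[-1, 0.0, 0.0, 0.0, np.float64(0.0)],[-1, 0.0, 0.0, 0.0, np.float6
[... 605 characters left out ...]
0.0, 0.0, 0.0, np.float64(0.0)],[-1, 0.0, 0.0, 0.0, np.float64(0.0)],[-1, 0.0, 0.0, 0.0, np.float64(0.0)],[-1, 0.0, 0.0, 0.0, np.float64(0.0)],[-1, 0.0, 0.0, 0.0, np.float64(0.0)],[-1, 0.0, 0.0, 0.0, np.float64(0.0)],[-1, 0.0, 0.0, 0.0, np.float64(0.0)],[-1, 0.0, 0.0, 0.0, np.float64(0.0)],[-1, 0.0, 0.0, 0.0, np.float64(0.0)],[-1, 0.0, 0.0, 0.0, np.float64(0.0)],[-1, 0.0, 0.0, 0.0, np.float64(0.0)],[-1, 0.0, 0.0, 0.0, np.float64(0.0)],[-1, 0.0, 0.0, 0.0, np.float64(0.0)],[-1, 0.0, 0.0, 0.0, np.float64(0.0)],[-1, 0.0, 0.0, 0.0, np.float64(0.0)],[-1, 0.0, 0.0, 0.0, np.float64(0.0)],[-1, 0.0, 0.0, 0.0, np.float64(0.0)],[-1, 0.0, 0.0, 0.0, np.float64(0.0)],[-1, 0.0, 0.0, 0.0, np.float64(0.0)],60
```

```bash
sed -i 's/abs(t)<.15/abs(t)<.25/; s/st=round(st\/360,3)/st=round(float(st)\/360,3)/' plan.py
```

Call:
play_rows(motion=[[-1, -0.98, -0.98, 0.76, 0.028], [-1, -0.98, -0.98, 0.68, 0.028], [-1, -0.98, -0.67, 0.6, 0.028], [-1, -0.98, -0.26, 0.54, 0.028], [-1, -0.98, 0.1, 0.48, 0.028], [-1, -0.98, 0.4, 0.43, 0.028], [-1, -0.98, 0.64, 0.38, 0.028], [-1, -0.98, 0.81, 0.34, 0.023], [-1, -0.98, 0.89, 0.3, 0], [-1, -0.98, 0.79, 0.27, 0], [-1, -0.98, 0.79, 0.27, 0], [-1, -0.98, 0.79, 0.27, 0]])

```text
t: 2.3
eef_pos: [0.3929, 0.2957, 0.1329]
ee_rot: [-2.495, -1.909, -0.001]
wrist_force: [1.2, -0.6, 0.3]
opening: 0.0854
gripper_force: 0.0
```

Call:
play_rows(motion=[[-1, -0.98, 0.79, 0.27, 0], [-1, -0.98, 0.79, 0.27, 0], [-1, -0.98, 0.79, 0.27, 0], [-1, -0.98, 0.79, 0.27, 0], [-1, -0.98, 0.79, 0.27, 0], [-1, -0.98, 0.8, 0.27, 0], [-1, -0.17, 0.13, 0.04, 0], [-1, 0, 0, 0, 0]])

```text
t: 3.3
eef_pos: [0.4549, 0.1544, 0.0998]
ee_rot: [-2.495, -1.908, -0.0]
wrist_force: [-0.1, 0.4, -0.4]
opening: 0.0857
gripper_force: 0.0
```

```bash
python3 -c "
from plan import *
plan(.455,.154,.015,np.degrees(-.268))"
```

```text
t 3.3 at [0.4549 0.1544 0.0998] yaw -15.2 turn 0.2 open 0.0857 F [-0.1  0.4 -0.4] q7 -0.54
[-1, -0.0, 0.0, 0.98, 0.0],[-1, -0.01, 0.0, 0.98, 0.0],[-1, -0.0, 0.0, 0.98, 0.0],[-1, -0.01, 0.01, 0.98, 0.0],[-1, -0.0, 0.0, 0.32, 0.0],5
```

Call:
play_rows(motion=[[-1, 0, 0, 1, 0], [-1, 0, 0, 1, 0], [-1, 0, 0, 1, 0], [-1, 0, 0, 1, 0], [-1, 0, 0, 0.25, 0], [1, 0, 0, 0, 0], [1, 0, 0, 0, 0], [1, 0, 0, 0, 0], [1, 0, 0, 0, 0], [1, 0, 0, 0, 0], [1, 0, 0, 0, 0]])

```text
t: 4.68
eef_pos: [0.4553, 0.1541, 0.0156]
ee_rot: [2.495, 1.908, 0.002]
wrist_force: [-0.7, -0.1, 6.0]
opening: 0.0306
gripper_force: 59.8
```

Call:
play_rows(motion=[[1, 0, 0, -1, 0], [1, 0, 0, -1, 0], [1, 0, 0, -1, 0]])

```text
t: 5.05
eef_pos: [0.4549, 0.1539, 0.0756]
ee_rot: [2.496, 1.908, 0.0]
wrist_force: [-0.7, 0.1, -0.9]
opening: 0.031
gripper_force: 59.5
```

```bash
python3 -c "
from plan import *
plan(*jig(0,.108),.074,np.degrees(JY),1)"
```

```text
t 5.05 at [0.4549 0.1539 0.0756] yaw -15.2 turn -10.3 open 0.031 F [-0.7  0.1 -0.9] q7 -0.53
[1, -0.37, 0.98, 0.01, -0.028],[1, -0.58, 0.98, 0.01, -0.001],[1, -0.59, 0.98, 0.01, 0.0],[1, -0.58, 0.98, 0.01, 0.0],[1, -0.59, 0.98, 0.01, 0.0],[1, -0.58, 0.98, 0.01, 0.0],[1, -0.59, 0.98, 0.01, 0.0],[1, -0.58, 0.98, 0.01, 0.0],[1, -0.31, 0.51, 0.0, 0.0],9
```

Call:
play_rows(motion=[[1, -0.37, 0.98, 0, -0.028], [1, -0.58, 0.98, 0, -0.001], [1, -0.58, 0.98, 0, 0], [1, -0.58, 0.98, 0, 0], [1, -0.58, 0.98, 0, 0], [1, -0.58, 0.98, 0, 0], [1, -0.58, 0.98, 0, 0], [1, -0.58, 0.98, 0, 0], [1, -0.31, 0.51, 0, 0], [1, 0, 0, 0, 0]])

```text
t: 6.3
eef_pos: [0.6116, 0.0417, 0.0746]
ee_rot: [2.313, 2.126, -0.0]
wrist_force: [-0.5, 0.7, -0.9]
opening: 0.031
gripper_force: 59.5
```

```bash
cat > look.py <<'E'
import sys
from fit import *
from plan import plan,jig,J,JY
out=[]
for n in('scene','top'):
    p,d=r.grab_frame(n); np.savez('b_'+n,p=p,d=d); W=cloud(n,d)
    c,R,t=cam(n)
    q=[]
    for y in (.048,.168):
      for x in(-.016,.016):
        for z in (.085,):
          X=R@np.r_[jig(x,y),z-.0+0]+t; q.append((X[:2]/X[2]*[c['fx'],c['fy']]+[c['cx'],c['cy']]).round(0).tolist())
    ctr=np.mean(q,0).astype(int); out.append(cv2.resize(p[max(0,ctr[1]-60):ctr[1]+60,ctr[0]-50:ctr[0]+50],(400,480)))
    x=r.trace('blank',n)
    for k in x[:2]:
        m=k['region']&(d>0); print(n,k['score'],k['at'],np.median(W[m],0).round(3),cv2.minAreaRect((W[m][:,:2]*1000).astype(np.float32)))
save(sys.argv[1],np.hstack(out)); plan(*jig(0,.108),.03,np.degrees(JY),1)
E
python3 look.py held
```

```text
scene 0.72 [254.0, 221.8] [0.618 0.066 0.085] ((612.845703125, 41.45347595214844), (119.33537292480469, 33.0150032043457), 86.19847106933594)
scene 0.6 [353.4, 210.3] [0.398 0.331 0.026] ((391.3621826171875, 330.70703125), (39.0976676940918, 129.72705078125), 78.36102294921875)
top 0.97 [151.2, 234.9] [0.39  0.33  0.028] ((392.489501953125, 332.4320373535156), (33.44650650024414, 119.49776458740234), 75.97608184814453)
t 6.5 at [0.6107 0.0432 0.0747] yaw -4.68 turn 0.2 open 0.0308 F [-0.1  0.1  0.2] q7 -0.16
[1, -0.03, 0.02, 0.98, 0.001],[1, -0.04, 0.02, 0.98, -0.0],[1, -0.01, 0.0, 0.27, -0.0],3
```

View pics/held.png

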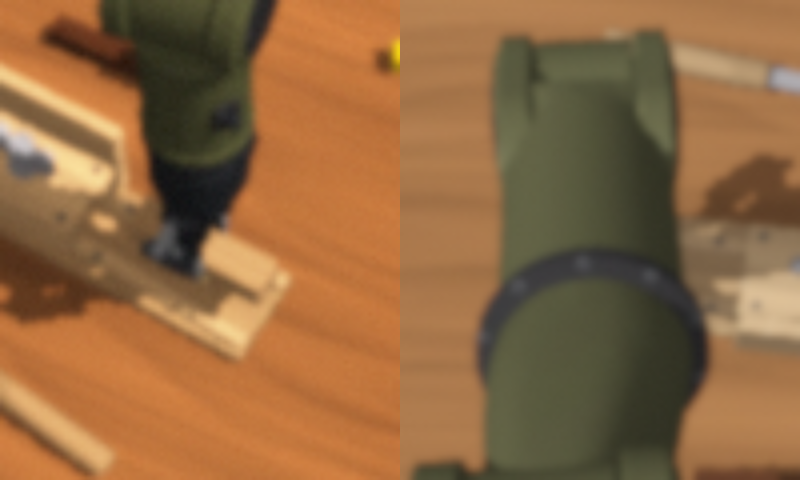

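The scene crop shows the blank held level above the outer lane, with its rear half visible near crop pixel (230,265). The arm hides it from the top camera. I'll check the lateral offset using its top face only.

Run:
```python
from fit import *
from plan import *
z=np.load('b_scene.npz'); d=z['d']; W=cloud('scene',d)
m=(d>0)&(abs(W[...,2]-.086)<.006)&(np.hypot(W[...,0]-.613,W[...,1]-.05)<.1)&(W[...,1]>.055)&(z['p'][...,0]>140)
Q=W[m]
def loc(Q,o,a):
    c,s=np.cos(a),np.sin(a); e=Q[:,:2]-o; return c*e[:,0]+s*e[:,1],-s*e[:,0]+c*e[:,1]
x,y=loc(Q,np.array([.6006,-.0674]),-.0828)
print(len(Q))
for lo in np.arange(.12,.17,.008):
    k=(y>lo)&(y<lo+.008); 
    if k.any(): print(lo.round(3),k.sum(),x[k].min().round(4),x[k].max().round(4))
print(y.max())
# lane rails in each camera: outer edges of base board and rail tops, jig frame of averaged pose
for n in('scene','top'):
    z=np.load(n+'.npz'); d=z['d']; W=cloud(n,d); Q=W[(d>0)]
    x,y=loc(Q,J,JY)
    for a,b in((.03,.08),(.08,.12),(.12,.155)):
        k=(y>a)&(y<b)&(abs(x)<.06)&(Q[:,2]>.008); print(n,a,'edges',np.percentile(x[k],[1,99]).round(4))
        k=(y>a)&(y<b)&(abs(x)<.04)&(Q[:,2]>.0165); print('   rails', np.median(x[k&(x<0)]).round(4),np.median(x[k&(x>0)]).round(4))
    k=(abs(x)<.035)&(Q[:,2]>.007)&(y>.1)&(y<.2); print('end',np.percentile(y[k],99.5))
```

```text
143
0.12 15 -0.0116 0.0177
0.128 24 -0.012 0.0189
0.136 25 -0.0138 0.0183
0.144 24 -0.0124 0.0166
0.152 25 -0.0132 0.0183
0.16 24 -0.0137 0.0181
0.168 6 -0.0004 0.0187
0.1693516471836551
scene 0.03 edges [-0.0429  0.0415]
   rails -0.0262 0.0256
scene 0.08 edges [-0.0438  0.043 ]
   rails -0.0279 0.027
scene 0.12 edges [-0.0425  0.0411]
   rails -0.0298 0.0284
end 0.16484698144441315
top 0.03 edges [-0.0415  0.043 ]
   rails -0.024 0.0241
top 0.08 edges [-0.0406  0.0423]
   rails -0.0267 0.0284
top 0.12 edges [-0.0417  0.0431]
   rails -0.0271 0.0281
end 0.17317909894607816
```

Call:
play_rows(motion=[[1, 0, 0, 1, 0], [1, 0, 0, 0.8, 0], [1, 0, 0, 0.3, 0], [1, 0, 0, 0.15, 0], [1, 0, 0, 0, 0]])

```text
t: 7.12
eef_pos: [0.6116, 0.0422, 0.0298]
ee_rot: [2.312, 2.127, 0.0]
wrist_force: [0.8, -0.6, -0.5]
opening: 0.0308
gripper_force: 59.5
```

Call:
play_rows(motion=[[1, 0, 0, 0.1, 0], [1, 0, 0, 0, 0]])

```text
t: 7.38
eef_pos: [0.6116, 0.0422, 0.0279]
ee_rot: [2.311, 2.127, 0.0]
wrist_force: [0.6, -0.4, -0.6]
opening: 0.0308
gripper_force: 59.5
```

Call:
play_rows(motion=[[1, 0, 0, 0.03, 0], [0, 0, 0, 0, 0], [-0.3, 0, 0, 0, 0], [-1, 0, 0, 0, 0], [-1, 0, 0, -0.5, 0], [-1, 0, 0, -1, 0], [-1, 0, 0, -1, 0], [-1, 0, 0, -1, 0], [-1, 0, 0, -1, 0]])

```text
t: 8.5
eef_pos: [0.6116, 0.0422, 0.1185]
ee_rot: [2.311, 2.127, 0.001]
wrist_force: [-0.7, -0.2, -0.3]
opening: 0.0852
gripper_force: 0.0
```

```bash
python3 -c "
from plan import *
a=-.019; s=np.array([.4410,-.1140])+.05*np.array([-np.sin(a),np.cos(a)]); print(s)
plan(*s,.11,np.degrees(a))"
```

```text
[ 0.44194994 -0.06400902]
t 8.5 at [0.6116 0.0422 0.1185] yaw -4.75 turn -3.7 open 0.0852 F [-0.7 -0.2 -0.3] q7 -0.16
[-1, -0.73, -0.98, 0.05, -0.01],[-1, -0.64, -0.98, 0.05, -0.0],[-1, -0.64, -0.98, 0.05, -0.0],[-1, -0.64, -0.98, 0.05, -0.0],[-1, -0.64, -0.98, 0.05, -0.0],[-1, -0.64, -0.98, 0.05, -0.0],[-1, -0.65, -0.98, 0.05, -0.0],[-1, -0.64, -0.98, 0.05, -0.0],[-1, -0.32, -0.49, 0.02, -0.0],9
```

Call:
play_rows(motion=[[-1, -0.73, -0.98, 0, -0.01], [-1, -0.64, -0.98, 0, 0], [-1, -0.64, -0.98, 0, 0], [-1, -0.64, -0.98, 0, 0], [-1, -0.64, -0.98, 0, 0], [-1, -0.64, -0.98, 0, 0], [-1, -0.64, -0.98, 0, 0], [-1, -0.64, -0.98, 0, 0], [-1, -0.32, -0.49, 0, 0], [-1, 0, 0, 0, 0]])

```text
t: 9.75
eef_pos: [0.4419, -0.064, 0.1176]
ee_rot: [2.244, 2.198, 0.001]
wrist_force: [0.1, -0.1, -0.3]
opening: 0.0854
gripper_force: 0.0
```

Run:
```python
from fit import *
from plan import plan
out=[]
for n in('scene','top'):
    p,d=r.grab_frame(n); W=cloud(n,d); np.savez('c_'+n,p=p,d=d); P=W[d>0]
    print(n,'blank',fit(P,lambda x,y: np.where((abs(x)<=.016)&(abs(y)<=.06),.040,np.where(abs(x)<.022,.012,.016)),[.6114,.0416,-.085],.085))
    out.append(p[130:240,190:340])
save('c',np.hstack([cv2.resize(o,(400,300)) for o in out]))
plan(.442,-.064,.036,-1.1)
```

```text
scene blank (array([ 0.61  ,  0.0407, -0.0678]), np.float64(0.00993), 1898)
top blank (array([ 0.6143,  0.0431, -0.0732]), np.float64(0.00875), 2357)
t 9.85 at [ 0.4429 -0.0633  0.1174] yaw -1.12 turn -0.0 open 0.0851 F [ 0.3  0.1 -0.3] q7 0.08
[-1, -0.01, -0.01, 0.98, -0.0],[-1, -0.01, -0.01, 0.98, -0.0],[-1, -0.01, -0.01, 0.98, -0.0],[-1, -0.0, -0.02, 0.98, -0.0],[-1, -0.01, 0.0, 0.15, -0.0],5
```

View pics/c.png

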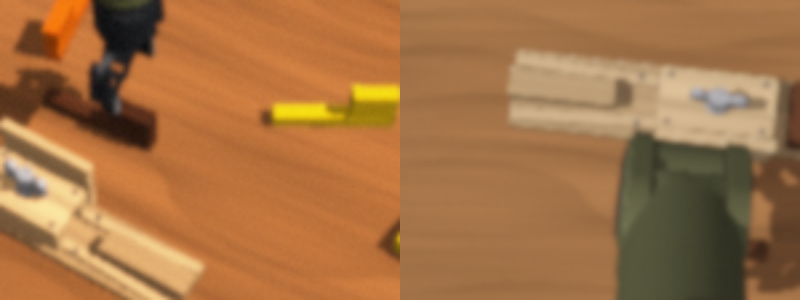

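The blank lies between the rails, aligned (top crop around (565,87), front end near (620,92)). The gripper is over the dark stick's handle, so I descend and grip.

Call:
play_rows(motion=[[-1, 0, 0, 1, 0], [-1, 0, 0, 1, 0], [-1, 0, 0, 1, 0], [-1, 0, 0, 1, 0], [1, 0, 0, 0, 0], [1, 0, 0, 0, 0], [1, 0, 0, 0, 0], [1, 0, 0, 0, 0], [1, 0, 0, 0, 0], [1, 0, 0, 0, 0]])

```text
t: 11.1
eef_pos: [0.4422, -0.0637, 0.0376]
ee_rot: [2.243, 2.199, 0.001]
wrist_force: [-0.4, 1.1, 6.7]
opening: 0.0213
gripper_force: 64.0
```

Call:
play_rows(motion=[[1, 0, 0, -1, 0], [1, 0, 0, -1, 0], [1, 0, 0, -1, 0], [1, 0, 0, -1, 0]])

```text
t: 11.6
eef_pos: [0.4416, -0.0637, 0.1177]
ee_rot: [-2.244, -2.199, 0.0]
wrist_force: [0.3, 0.2, -1.1]
opening: 0.021
gripper_force: 63.1
```

Run:
```python
from fit import *
from plan import plan,jig,JY
x=r.trace('stick','scene')
plan(*jig(0,.325),.117,np.degrees(JY),1)
```

```text
t 11.65 at [ 0.4427 -0.0639  0.1198] yaw -1.16 turn 3.7 open 0.0209 F [ 0.6 -0.4 -0.1] q7 0.08
[1, 0.98, 0.98, 0.02, 0.01],[1, 0.98, 0.77, 0.02, 0.0],[1, 0.98, 0.69, 0.01, 0.0],[1, 0.98, 0.61, 0.01, 0.0],[1, 0.98, 0.54, 0.01, 0.0],[1, 0.98, 0.49, 0.01, 0.0],[1, 0.98, 0.43, 0.01, 0.0],[1, 0.98, 0.39, 0.01, 0.0],[1, 0.98, 0.35, 0.01, 0.0],[1, 0.98, 0.35, 0.01, 0.0],[1, 0.98, 0.35, 0.01, 0.0],[1, 0.98, 0.34, 0.01, 0.0],[1, 0.98, 0.35, 0.0, 0.0],[1, 0.98, 0.34, 0.01, 0.0],[1, 0.98, 0.35, 0.0, 0.0],[1, 0.98, 0.34, 0.01, 0.0],[1, 0.98, 0.35, 0.0, 0.0],[1, 0.09, 0.03, 0.0, 0.0],18
```

Call:
play_rows(motion=[[1, 0.98, 0.48, 0, 0.01], [1, 0.98, 0.48, 0, 0], [1, 0.98, 0.48, 0, 0], [1, 0.98, 0.48, 0, 0], [1, 0.98, 0.48, 0, 0], [1, 0.98, 0.48, 0, 0], [1, 0.98, 0.48, 0, 0], [1, 0.98, 0.48, 0, 0], [1, 0.98, 0.48, 0, 0], [1, 0.98, 0.48, 0, 0], [1, 0.98, 0.48, 0, 0], [1, 0.98, 0.48, 0, 0]])

```text
t: 13.15
eef_pos: [0.5756, 0.1632, 0.117]
ee_rot: [-2.311, -2.128, 0.0]
wrist_force: [0.5, -0.4, -0.3]
opening: 0.0214
gripper_force: 63.2
```

Call:
play_rows(motion=[[1, 0.98, 0.48, 0, 0], [1, 0.98, 0.48, 0, 0], [1, 0.98, 0.48, 0, 0], [1, 0.98, 0.48, 0, 0], [1, 0.98, 0.48, 0, 0], [1, 0, 0, 0, 0]])

```text
t: 13.9
eef_pos: [0.631, 0.2582, 0.1165]
ee_rot: [-2.308, -2.13, -0.001]
wrist_force: [0.8, -0.2, -0.4]
opening: 0.0213
gripper_force: 63.2
```

Run:
```python
from fit import *
from plan import plan,jig,J,JY
s=r.read_state(); p0=s['eef_pos']
out=[]
for n in('scene','top'):
    p,d=r.grab_frame(n); W=cloud(n,d); out.append(p)
    for k in r.trace('stick',n)[:4]:
        m=k['region']&(d>0); med=np.median(W[m],0)
        if med[0]<.5: continue
        for nm,lo,hi in(('bar',.085,.110),('handle',.125,.16)):
            Q=W[m&(W[...,2]>lo)&(W[...,2]<hi)]
            if len(Q)>8: 
                e=Q[:,:2]-J; c,q=np.cos(JY),np.sin(JY); x=c*e[:,0]+q*e[:,1]; y=-q*e[:,0]+c*e[:,1]
                print(n,nm,len(Q),'x',np.percentile(x,[2,50,98]).round(4),'y',np.percentile(y,[1,99]).round(4),'z',np.percentile(Q[:,2],[5,50,95]).round(4),'slope',np.polyfit(y,x,1)[0].round(3))
x=[(cv2.resize(o[130:250,170:330],(400,300))) for o in out]; save('d',np.hstack(x))
plan(*jig(0,.325),.052,np.degrees(JY),1)
```

```text
scene bar 281 x [-0.0094  0.0058  0.0136] y [0.1982 0.3553] z [0.0876 0.0974 0.1032] slope 0.039
scene handle 71 x [-0.0069  0.0082  0.0136] y [0.2963 0.3554] z [0.1263 0.1389 0.1441] slope -0.095
top bar 282 x [-0.0086  0.0015  0.013 ] y [0.1946 0.2944] z [0.0935 0.0996 0.1043] slope -0.003
top handle 23 x [-0.0078 -0.0001  0.0083] y [0.2937 0.3025] z [0.1313 0.1403 0.145 ] slope 0.253
t 14.1 at [0.6307 0.2544 0.117 ] yaw -4.81 turn 0.1 open 0.0209 F [-0.3 -0.3 -0.8] q7 -0.47
[1, 0.05, -0.02, 0.98, 0.0],[1, 0.05, -0.02, 0.98, 0.0],[1, 0.05, -0.01, 0.98, 0.0],[1, 0.02, -0.01, 0.31, 0.0],4
```

View pics/d.png

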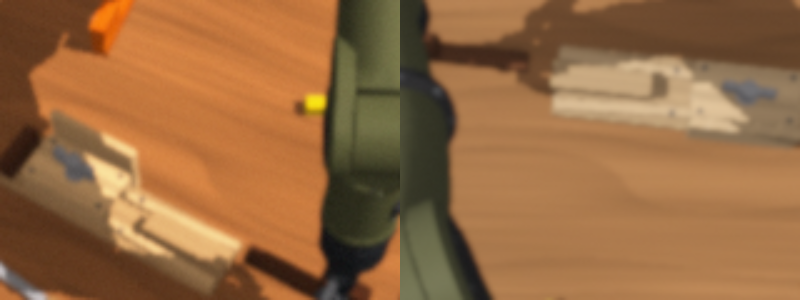

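The crops show the held stick in line behind the blank: nose at jig y≈0.196, blank rear at about 0.168, lateral offset about 1–2 mm. Now lower and push.

Call:
play_rows(motion=[[1, 0, -0.05, 1, 0], [1, 0, 0, 1, 0], [1, 0, 0, 1, 0], [1, 0, 0, 0.23, 0], [1, 0, 0, 0, 0], [1, -0.6, 0, 0, 0], [1, -0.6, 0, 0, 0], [1, -0.4, 0, 0, 0], [1, -0.4, 0, 0, 0], [1, 0, 0, 0, 0]])

```text
t: 15.35
eef_pos: [0.6267, 0.2145, 0.0526]
ee_rot: [2.313, 2.126, -0.001]
wrist_force: [0.6, 0.2, -0.8]
opening: 0.021
gripper_force: 63.3
```

```bash
cat > see.py <<'E'
import sys
from fit import *
from plan import plan,jig,J,JY
out=[]
for n in('scene','top'):
    p,d=r.grab_frame(n); W=cloud(n,d); out.append(p)
    for nm in('blank','stick'):
      for k in r.trace(nm,n)[:4]:
        m=k['region']&(d>0); med=np.median(W[m],0)
        if med[0]<.5: continue
        Q=W[m]; e=Q[:,:2]-J; c,q=np.cos(JY),np.sin(JY); x=c*e[:,0]+q*e[:,1]; y=-q*e[:,0]+c*e[:,1]
        print(n,nm,round(k['score'],2),len(Q),'x',np.percentile(x,[2,50,98]).round(4),'y',np.percentile(y,[1,99]).round(4),'z',np.percentile(Q[:,2],[5,50,95]).round(4),'slope',np.polyfit(y,x,1)[0].round(3))
save(sys.argv[1],np.hstack([(cv2.resize(o[130:250,170:330],(400,300))) for o in out]))
plan(*jig(0,.1),.052,np.degrees(JY),1)
E
python3 see.py e
```

```text
scene blank 0.84 383 x [-0.0131  0.0059  0.0173] y [0.0337 0.1499] z [0.0223 0.0381 0.0439] slope 0.024
scene stick 0.67 337 x [-0.0094  0.006   0.013 ] y [0.1557 0.3118] z [0.0216 0.0342 0.0767] slope 0.027
top blank 0.61 506 x [-0.0146 -0.0005  0.0182] y [0.0338 0.1545] z [0.0157 0.0397 0.0448] slope -0.008
top stick 0.54 286 x [-0.0089  0.0011  0.0124] y [0.157  0.2589] z [0.0273 0.0355 0.0747] slope 0.002
top stick 0.24 1092 x [-0.1392 -0.0931 -0.0462] y [0.4069 0.5558] z [0.0207 0.0287 0.0337] slope -0.333
t 15.65 at [0.6265 0.2162 0.0524] yaw -4.71 turn 0.2 open 0.0211 F [ 0.5 -0.  -1.2] q7 -0.42
[1, -0.98, -0.0, 0.0, 0.0],[1, -0.98, -0.0, 0.0, 0.0],[1, -0.98, -0.0, 0.0, 0.0],[1, -0.98, -0.01, 0.0, 0.0],[1, -0.98, -0.0, 0.0, 0.0],[1, -0.98, -0.01, 0.0, 0.0],[1, -0.98, -0.0, 0.01, 0.0],[1, -0.98, -0.01, 0.0, 0.0],[1, -0.98, -0.0, 0.01, 0.0],[1, -0.34, -0.01, -0.0, 0.0],10
```

Call:
play_rows(motion=[[1, -0.6, 0, 0, 0], [1, -0.6, 0, 0, 0], [1, -0.6, 0, 0, 0], [1, -0.6, 0, 0, 0], [1, -0.6, 0, 0, 0], [1, 0, 0, 0, 0]])

```text
t: 16.4
eef_pos: [0.6217, 0.154, 0.0526]
ee_rot: [2.313, 2.125, -0.001]
wrist_force: [-0.9, 0.4, -0.7]
opening: 0.0211
gripper_force: 63.2
```

Call:
play_rows(motion=[[1, -0.6, 0, 0, 0], [1, -0.6, 0, 0, 0], [1, -0.6, 0, 0, 0], [1, -0.6, 0, 0, 0], [1, -0.6, 0, 0, 0], [1, -0.6, 0, 0, 0], [1, -0.6, 0, 0, 0], [1, -0.6, 0, 0, 0], [1, -0.4, 0, 0, 0], [1, 0, 0, 0, 0]])

```text
t: 17.65
eef_pos: [0.613, 0.0512, 0.0525]
ee_rot: [2.313, 2.126, -0.0]
wrist_force: [0.0, 0.9, -1.1]
opening: 0.0212
gripper_force: 63.2
```

```bash
python3 see.py f
```

```text
scene stick 0.86 305 x [-0.01    0.006   0.0141] y [-0.0007  0.1483] z [0.0193 0.0355 0.0768] slope 0.025
top blank 0.5 401 x [0.1489 0.1603 0.1807] y [-0.1085  0.1225] z [0.0058 0.019  0.0271] slope 0.085
top stick 0.45 142 x [-0.0085  0.0026  0.0134] y [0.0026 0.0558] z [0.0237 0.0345 0.0408] slope -0.083
t 17.95 at [0.613  0.0529 0.0524] yaw -4.7 turn 0.2 open 0.0208 F [ 0.5 -0.1 -1.7] q7 -0.19
[1, -0.97, -0.04, 0.02, 0.0],1
```

Call:
play_rows(motion=[[1, -0.2, 0, 0, 0], [1, -0.2, 0, 0, 0], [1, -0.2, 0, 0, 0], [1, -0.1, 0, 0, 0], [1, 0, 0, 0, 0]])

```text
t: 18.58
eef_pos: [0.6118, 0.0379, 0.0525]
ee_rot: [2.312, 2.127, -0.0]
wrist_force: [-0.1, 0.7, -1.3]
opening: 0.0211
gripper_force: 63.2
```

Call:
play_rows(motion=[[1, -0.1, 0, 0, 0], [1, 0, 0, 0, 0]])

```text
t: 18.82
eef_pos: [0.6117, 0.0362, 0.0525]
ee_rot: [2.312, 2.127, -0.0]
wrist_force: [-0.2, 0.8, -1.8]
opening: 0.0212
gripper_force: 63.2
```

Call:
play_rows(motion=[[1, -0.1, 0, 0, 0], [1, 0, 0, 0, 0]])

```text
t: 19.08
eef_pos: [0.6115, 0.0341, 0.0525]
ee_rot: [2.312, 2.127, -0.0]
wrist_force: [0.3, -0.5, -1.2]
opening: 0.0213
gripper_force: 63.2
```

Call:
play_rows(motion=[[1, -0.1, 0, 0, 0], [1, 0, 0, 0, 0]])

```text
t: 19.32
eef_pos: [0.6114, 0.0328, 0.0526]
ee_rot: [-2.311, -2.128, -0.001]
wrist_force: [-0.2, 1.6, -0.4]
opening: 0.0212
gripper_force: 63.3
```

Call:
play_rows(motion=[[1, -0.1, 0, 0, 0], [1, 0, 0, 0, 0]])

```text
t: 19.58
eef_pos: [0.6114, 0.0327, 0.0528]
ee_rot: [-2.309, -2.128, -0.003]
wrist_force: [-0.0, 7.7, 0.9]
opening: 0.021
gripper_force: 63.6
```

Call:
play_rows(motion=[[1, -0.1, 0, 0, 0], [1, 0, 0, 0, 0]])

```text
t: 19.82
eef_pos: [0.6113, 0.0327, 0.053]
ee_rot: [-2.306, -2.129, -0.006]
wrist_force: [-0.8, 11.3, 2.6]
opening: 0.0215
gripper_force: 63.8
```

Contact with the stop: the force rises to 11 N and the TCP stalls at jig y≈0.099, which puts the nose at −0.031 as expected. Now draw the stick out.

Call:
play_rows(motion=[[1, 0.5, 0, 0, 0], [1, 1, 0, 0, 0], [1, 1, 0, 0, 0], [1, 1, 0, 0, 0], [1, 1, 0, 0, 0], [1, 1, 0, 0, 0], [1, 1, 0, 0, 0], [1, 1, 0, 0, 0], [1, 1, 0, 0, 0], [1, 1, 0, 0, 0], [1, 1, 0, 0, 0], [1, 1, 0, 0, 0]])

```text
t: 21.32
eef_pos: [0.6301, 0.2589, 0.0524]
ee_rot: [2.311, 2.128, -0.0]
wrist_force: [0.5, 0.1, -1.8]
opening: 0.0213
gripper_force: 63.2
```

Call:
play_rows(motion=[[1, 0.2, 0, 0, 0], [1, 0, 0, 0.4, 0], [1, 0, 0, 0.2, 0], [1, 0, 0, 0.1, 0], [1, 0, 0, 0, 0]])

```text
t: 21.95
eef_pos: [0.6305, 0.2609, 0.0383]
ee_rot: [2.312, 2.127, -0.001]
wrist_force: [0.9, -0.3, -0.2]
opening: 0.0212
gripper_force: 63.5
```

Call:
play_rows(motion=[[1, 0, 0, 0.04, 0], [1, 0, 0, 0, 0], [0, 0, 0, 0, 0], [-0.3, 0, 0, 0, 0], [-1, 0, 0, 0, 0], [-1, 0, 0, -0.5, 0], [-1, 0, 0, -1, 0], [-1, 0, 0, -1, 0], [-1, 0, 0, -1, 0], [-1, 0, 0, -1, 0], [-1, 0, 0, -1, 0]])

```text
t: 23.32
eef_pos: [0.6305, 0.2616, 0.1492]
ee_rot: [2.311, 2.127, 0.001]
wrist_force: [0.0, 0.2, -0.1]
opening: 0.0855
gripper_force: 0.0
```

```bash
python3 see.py g; python3 -c "
from plan import *
print(jig(0,-.065))
plan(*jig(0,-.064),.146,np.degrees(JY),0.25)"
```

```text
scene stick 0.88 422 x [-0.0087  0.0082  0.0131] y [0.2039 0.3584] z [0.0087 0.0212 0.0618] slope 0.037
top blank 0.65 56 x [-0.0133  0.0001  0.0151] y [-0.1475 -0.1311] z [0.0338 0.0403 0.0465] slope -0.048
top stick 0.77 410 x [-0.0098 -0.      0.0184] y [0.201  0.3266] z [0.0018 0.0217 0.0646] slope 0.036
top stick 0.33 103 x [-0.0094 -0.0016  0.0077] y [-0.09   -0.0345] z [0.0735 0.0904 0.0972] slope 0.062
t 23.62 at [0.6299 0.2614 0.1468] yaw -4.74 turn 0.1 open 0.0852 F [-0.2  0.1  0.5] q7 -0.48
[1, -0.98, -0.0, 0.52, 0.0],[1, -0.98, -0.0, 0.46, 0.0],[1, -0.98, -0.0, 0.41, 0.0],[1, -0.98, -0.0, 0.39, 0.0],[1, -0.98, -0.0, 0.39, 0.0],[1, -0.98, -0.0, 0.39, 0.0],[1, -0.98, -0.0, 0.39, 0.0],[1, -0.98, -0.0, 0.39, 0.0],[1, -0.98, -0.0, 0.39, 0.0],[1, -0.98, -0.0, 0.38, 0.0],[1, -0.98, -0.01, 0.39, 0.0],[1, -0.64, 0.0, 0.25, 0.0],12
[ 0.59668165 -0.13076533]
t 23.62 at [0.6299 0.2614 0.1468] yaw -4.74 turn 0.1 open 0.0852 F [-0.2  0.1  0.5] q7 -0.48
[0.25, -0.98, -0.0, 0.01, 0.0],[0.25, -0.98, -0.0, 0.0, 0.0],[0.25, -0.98, -0.0, 0.0, 0.0],[0.25, -0.98, -0.0, 0.0, 0.0],[0.25, -0.98, -0.0, 0.0, 0.0],[0.25, -0.98, -0.0, 0.0, 0.0],[0.25, -0.98, -0.0, 0.0, 0.0],[0.25, -0.98, -0.0, 0.0, 0.0],[0.25, -0.98, -0.0, 0.0, 0.0],[0.25, -0.98, -0.0, 0.0, 0.0],[0.25, -0.98, -0.0, 0.0, 0.0],[0.25, -0.98, -0.0, 0.0, 0.0],[0.25, -0.98, -0.0, 0.01, 0.0],[0.25, -0.98, -0.0, 0.0, 0.0],[0.25, -0.98, -0.01, 0.01, 0.0],[0.25, -0.98, -0.0, 0.0, 0.0],[0.25, -0.98, -0.01, 0.01, 0.0],[0.25, -0.98, -0.0, 0.0, 0.0],[0.25, -0.98, -0.01, 0.01, 0.0],[0.25, -0.98, -0.0, 0.0, 0.0],[0.25, -0.03, -0.0, 0.0, 0.0],21
```

View pics/g.png

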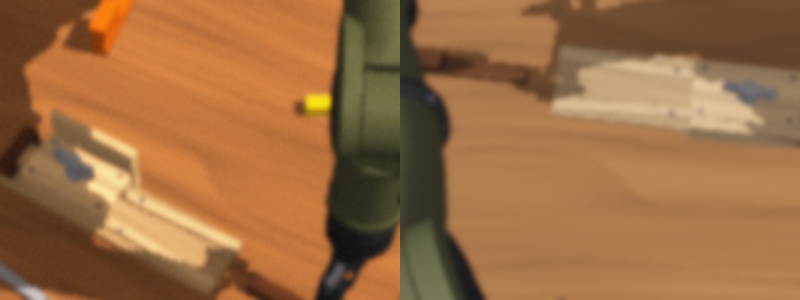

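The blank's front end shows in the gap at the stop (jig y −0.131 to −0.1475), so it's home. The stick lies flat on the bench clear of the jig. Next I move over the knob with the fingers partly closed.

Call:
play_rows(motion=[[0.25, -0.98, 0, 0, 0], [0.25, -0.98, 0, 0, 0], [0.25, -0.98, 0, 0, 0], [0.25, -0.98, 0, 0, 0], [0.25, -0.98, 0, 0, 0], [0.25, -0.98, 0, 0, 0], [0.25, -0.98, 0, 0, 0], [0.25, -0.98, 0, 0, 0], [0.25, -0.98, 0, 0, 0], [0.25, -0.98, 0, 0, 0], [0.25, -0.98, 0, 0, 0], [0.25, -0.98, 0, 0, 0]])

```text
t: 25.12
eef_pos: [0.6108, 0.0258, 0.1477]
ee_rot: [2.312, 2.127, -0.0]
wrist_force: [-0.3, -0.4, 1.2]
opening: 0.032
gripper_force: 0.0
```

Call:
play_rows(motion=[[0.25, -0.98, 0, 0, 0], [0.25, -0.98, 0, 0, 0], [0.25, -0.98, 0, 0, 0], [0.25, -0.98, 0, 0, 0], [0.25, -0.98, 0, 0, 0], [0.25, -0.98, 0, 0, 0], [0.25, -0.98, 0, 0, 0], [0.25, -0.98, -0.02, 0, 0], [0.25, 0, 0, 0, 0]])

```text
t: 26.25
eef_pos: [0.5971, -0.1316, 0.1477]
ee_rot: [2.314, 2.123, -0.001]
wrist_force: [0.1, 0.1, 0.4]
opening: 0.0319
gripper_force: 0.0
```

```bash
python3 -c "
from plan import *
plan(*jig(-.0005,-.0638),.070,np.degrees(JY),0.25)
p,d=r.grab_frame('scene');W=cloud('scene',d)
for k in r.trace('wing_knob','scene')[:2]:
    m=k['region']&(d>0);Q=W[m&(W[...,2]>.07)&(W[...,2]<.1)];print(k['score'],len(Q),Q.mean(0),Q.min(0),Q.max(0))
save('k',cv2.resize(p[150:240,150:270],(800,600)))"
```

```text
t 26.25 at [ 0.5971 -0.1316  0.1477] yaw -4.93 turn -0.1 open 0.0319 F [0.1 0.1 0.4] q7 0.12
[0.25, 0.03, -0.01, 0.98, -0.0],[0.25, 0.03, -0.01, 0.98, -0.0],[0.25, 0.02, -0.01, 0.98, -0.0],[0.25, 0.03, -0.02, 0.94, -0.0],4
```

View pics/k.png

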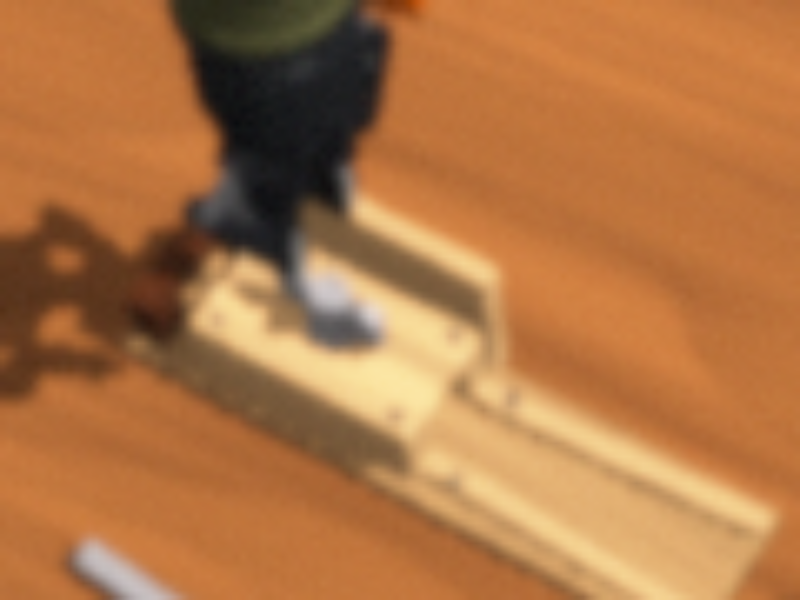

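The crop shows the fingers above the knob, inside the side panel, with the wings along the channel near (335,310). Descend, close and turn.

Call:
play_rows(motion=[[0.25, 0.05, -0.03, 1, 0], [0.25, 0.04, 0, 1, 0], [0.25, 0, 0, 1, 0], [0.25, 0, 0, 0.8, 0], [0.25, 0, 0, 0, 0]])

```text
t: 26.98
eef_pos: [0.5965, -0.1262, 0.0705]
ee_rot: [-2.309, -2.127, 0.002]
wrist_force: [-0.5, -0.6, 0.0]
opening: 0.0321
gripper_force: 0.0
```

Call:
play_rows(motion=[[1, 0, 0, 0, 0], [1, 0, 0, 0, 0], [1, 0, 0, 0, 0], [1, 0, 0, 0, 0]])

```text
t: 27.48
eef_pos: [0.5952, -0.1265, 0.0719]
ee_rot: [-2.309, -2.126, 0.003]
wrist_force: [-5.1, 1.3, -1.1]
opening: 0.0198
gripper_force: 58.8
```

Call:
play_rows(motion=[[1, 0, 0, 0, 0.02], [1, 0, 0, 0, 0.025], [1, 0, 0, 0, 0.025], [1, 0, 0, 0, 0.025], [1, 0, 0, 0, 0]])

```text
t: 28.1
eef_pos: [0.5968, -0.1271, 0.0719]
ee_rot: [-2.834, -1.355, 0.001]
wrist_force: [-1.4, -0.8, -4.3]
opening: 0.0201
gripper_force: 59.1
```

```bash
python3 -c "
from plan import *
plan(*jig(0,-.0638),.070,-95,1); s=r.read_state(); print(s['moment'])"
```

```text
t 28.1 at [ 0.5968 -0.1271  0.0719] yaw -38.89 turn 56.1 open 0.0201 F [-1.4 -0.8 -4.3] q7 -0.33
[1, -0.1, 0.08, 0.1, 0.028],[1, 0.0, -0.0, -0.0, 0.028],[1, 0.0, -0.0, -0.0, 0.028],[1, 0.0, -0.01, -0.0, 0.028],[1, 0.0, 0.0, -0.0, 0.028],[1, 0.0, 0.0, -0.0, 0.016],6
[-0.02678707  0.35778595 -0.07248571]
```

Call:
play_rows(motion=[[1, 0, 0, 0, 0.025], [1, 0, 0, 0, 0.025], [1, 0, 0, 0, 0.025], [1, 0, 0, 0, 0.025], [1, 0, 0, 0, 0.025], [1, 0, 0, 0, 0.017], [1, 0, 0, 0, 0], [1, 0, 0, 0, 0]])

```text
t: 29.1
eef_pos: [0.5978, -0.1292, 0.072]
ee_rot: [3.139, 0.003, 0.003]
wrist_force: [3.1, -5.5, -6.9]
opening: 0.0201
gripper_force: 59.1
```

```bash
python3 -c "
from plan import *
plan(*jig(0,-.0638),.070,-95,1); s=r.read_state(); print(s['moment'])
p,d=r.grab_frame('scene'); save('m',cv2.resize(p[150:240,150:270],(800,600)))"
```

```text
t 29.1 at [ 0.5978 -0.1292  0.072 ] yaw -89.89 turn 5.1 open 0.0201 F [ 3.1 -5.5 -6.9] q7 -1.0
[1, -0.05, 0.02, 0.1, 0.014],1
[-1.09362746 -0.41638965 -0.01074464]
```

Call:
play_rows(motion=[[0, 0, 0, 0, 0], [0, 0, 0, 0, 0], [0, 0, 0, 0, 0], [0, 0, 0, -1, 0], [0, 0, 0, -1, 0], [0, 0, 0, -1, 0], [0, 0, 0, -1, 0], [0, 0, 0, -1, 0], [0, 0, -1, -1, 0], [0, 0, -1, -1, 0], [0, 0, -1, -1, 0], [0, 0, -1, -1, 0]])

```text
t: 30.65
eef_pos: [0.5971, -0.0463, 0.2526]
ee_rot: [-3.141, 0.0, -0.0]
wrist_force: [0.0, 0.1, -0.6]
opening: 0.0427
gripper_force: 0.0
```

Call:
play_rows(motion=[[0, 0, -1, 0, 0], [0, 0, -1, 0, 0], [0, 0, -1, 0, 0], [0, 0, -1, 0, 0], [0, 0, -1, 0, 0], [0, 0, -1, 0, 0], [0, 0, 0, 0, 0]])

```text
t: 31.52
eef_pos: [0.5973, 0.0753, 0.2513]
ee_rot: [-3.141, -0.003, 0.001]
wrist_force: [0.3, -0.2, 0.4]
opening: 0.0429
gripper_force: 0.0
```

```bash
python3 see.py z
python3 - <<'E'
from fit import *
from plan import J,JY
print(r.read_state()['eef_pos'])
for n in('scene','top'):
    p,d=r.grab_frame(n); W=cloud(n,d); Q=W[(d>0)&(W[...,2]>.072)&(W[...,2]<.1)]; e=Q[:,:2]-J; c,q=np.cos(JY),np.sin(JY); x=c*e[:,0]+q*e[:,1]; y=-q*e[:,0]+c*e[:,1]
    k=(np.hypot(x,y+.063)<.036); print(n,k.sum(),cv2.minAreaRect(np.c_[x,y][k].astype(np.float32)*1000))
    if n=='scene': save('fin',cv2.resize(p[130:250,150:310],(800,600)))
E
```

```text
scene stick 0.72 549 x [-0.0104  0.0077  0.013 ] y [0.2023 0.3583] z [0.003  0.0214 0.0637] slope 0.033
top stick 0.65 268 x [-0.0092 -0.0016  0.0264] y [0.2924 0.3587] z [0.0041 0.0591 0.0669] slope 0.114
t 31.82 at [0.5974 0.0716 0.2518] yaw -90.16 turn -85.3 open 0.0427 F [ 0.2  0.1 -0.3] q7 -1.45
[1, 0.07, 0.21, 0.98, -0.028],[1, 0.03, 0.19, 0.98, -0.028],[1, -0.0, 0.19, 0.98, -0.028],[1, -0.04, 0.19, 0.98, -0.028],[1, -0.07, 0.18, 0.98, -0.028],[1, -0.1, 0.17, 0.98, -0.028],[1, -0.13, 0.15, 0.98, -0.028],[1, -0.15, 0.12, 0.98, -0.028],[1, -0.17, 0.1, 0.98, -0.013],[1, -0.18, 0.08, 0.98, 0.0],[1, -0.03, 0.02, 0.19, 0.0],11
[0.59738144 0.07164556 0.25183257]
scene 103 ((-0.2634258270263672, -64.76026916503906), (61.60771560668945, 21.145206451416016), 11.420378684997559)
top 103 ((0.610107421875, -62.61048889160156), (62.06218719482422, 19.88565444946289), 13.6209077835083)
```

View pics/fin.png

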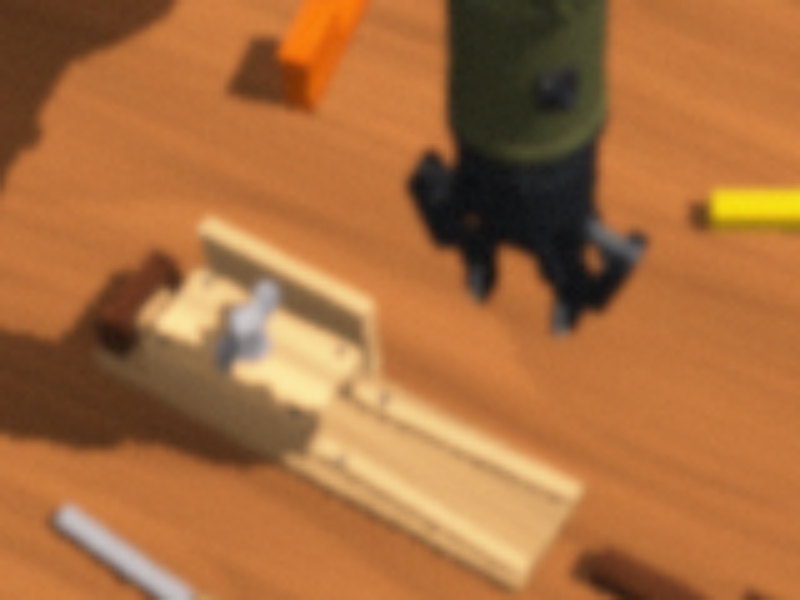

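In the jig frame the wings are still about 12° short of square (fits of 11.4° and 13.6°; crop shows them near (250,320)). I'll go back, regrip and finish the turn.

Call:
play_rows(motion=[[0, 0, 1, 0, 0], [0, 0, 1, 0, 0], [0, 0, 1, 0, 0], [0, 0, 1, 0, 0], [0, 0, 1, 0, 0], [0, 0, 1, 0, 0], [0, 0, 1, 0.9, 0], [0, 0, 1, 1, 0], [0, 0, 1, 1, 0], [0, 0, 1, 1, 0], [0, 0, 0, 0, 0]])

```text
t: 33.3
eef_pos: [0.5959, -0.1294, 0.1724]
ee_rot: [3.141, -0.007, -0.005]
wrist_force: [-0.8, -0.2, 0.4]
opening: 0.0427
gripper_force: 0.0
```

```bash
python3 -c "
from plan import *
plan(.597,-.1295,.0715,-90,0)"
```

```text
t 33.3 at [ 0.5959 -0.1294  0.1724] yaw -90.24 turn -0.2 open 0.0427 F [-0.8 -0.2  0.4] q7 -1.07
[0, 0.01, 0.0, 0.98, -0.001],[0, 0.01, 0.0, 0.98, 0.0],[0, 0.02, 0.0, 0.98, 0.0],[0, 0.01, 0.0, 0.98, 0.0],[0, 0.02, 0.0, 0.98, 0.0],[0, 0.0, 0.0, 0.15, 0.0],6
```

Call:
play_rows(motion=[[0, 0, 0, 1, 0], [0, 0, 0, 1, 0], [0, 0, 0, 1, 0], [0, 0, 0, 1, 0], [0, 0, 0, 1, 0], [0, 0, 0, 0, 0], [1, 0, 0, 0, 0], [1, 0, 0, 0, 0], [1, 0, 0, 0, 0], [1, 0, 0, 0, 0], [1, 0, 0, 0, 0]])

```text
t: 34.67
eef_pos: [0.5979, -0.1292, 0.0753]
ee_rot: [3.139, -0.004, 0.004]
wrist_force: [-0.9, -4.8, 4.5]
opening: 0.0199
gripper_force: 58.9
```

Call:
play_rows(motion=[[1, 0, 0, 0, 0.012], [1, 0, 0, 0, 0.012], [1, 0, 0, 0, 0.008], [1, 0, 0, 0, 0], [1, 0, 0, 0, 0]])

```text
t: 35.3
eef_pos: [0.5994, -0.1302, 0.0753]
ee_rot: [3.121, -0.316, 0.009]
wrist_force: [3.5, -8.5, -2.2]
opening: 0.0199
gripper_force: 60.0
```

```bash
python3 -c "
from plan import *
plan(.597,-.1295,.0715,-100,0);print(r.read_state()['moment'])"
```

```text
t 35.3 at [ 0.5994 -0.1302  0.0753] yaw -101.58 turn -1.6 open 0.0199 F [ 3.5 -8.5 -2.2] q7 -1.16
[0, -0.13, -0.01, 0.19, -0.004],1
[-1.71509918 -0.99348223  0.6318163 ]
```

Call:
play_rows(motion=[[0, 0, 0, 0, 0], [0, 0, 0, 0, 0], [0, 0, 0, 0, 0], [0, 0, 0, -1, 0], [0, 0, 0, -1, 0], [0, 0, 0, -1, 0], [0, 0, 0, -1, 0], [0, 0, 0, -1, 0], [0, 0, -1, -1, 0], [0, 0, -1, -1, 0], [0, 0, -1, -1, 0], [0, 0, -1, 0, 0]])

```text
t: 36.8
eef_pos: [0.6139, -0.0482, 0.235]
ee_rot: [-3.125, 0.317, -0.004]
wrist_force: [0.1, -0.1, -0.1]
opening: 0.0425
gripper_force: 0.0
```

Call:
play_rows(motion=[[0, 0, -1, 0, 0], [0, 0, -1, 0, 0], [0, 0, -1, 0, 0], [0, 0, -1, 0, 0], [0, 0, -1, 0, 0], [0, 0, -1, 0, 0], [0, 0, 0, 0, 0]])

```text
t: 37.67
eef_pos: [0.6375, 0.0713, 0.2333]
ee_rot: [-3.125, 0.312, 0.001]
wrist_force: [0.1, -0.8, 0.2]
opening: 0.0423
gripper_force: 0.0
```

Run:
```python
from fit import *
from plan import J,JY
for n in('scene','top'):
    p,d=r.grab_frame(n); W=cloud(n,d)
    def loc(Q):
        e=Q[:,:2]-J; c,q=np.cos(JY),np.sin(JY); return c*e[:,0]+q*e[:,1],-q*e[:,0]+c*e[:,1]
    Q=W[(d>0)&(W[...,2]>.072)&(W[...,2]<.1)]; x,y=loc(Q)
    k=(np.hypot(x,y+.063)<.036); print(n,k.sum(),cv2.minAreaRect(np.c_[x,y][k].astype(np.float32)*1000))
    for nm in('blank','stick'):
      for t in r.trace(nm,n)[:3]:
        Q=W[t['region']&(d>0)]; x,y=loc(Q)
        if abs(np.median(x))<.02: print(n,nm,len(Q),np.percentile(x,[2,98]).round(4),np.percentile(y,[1,99]).round(4),np.percentile(Q[:,2],[5,50,95]).round(4))
```

```text
scene 105 ((-0.6251487731933594, -63.898406982421875), (62.89921188354492, 20.97953224182129), 9.985190391540527)
scene stick 546 [-0.0124  0.0127] [0.2039 0.3586] [0.004  0.022  0.0637]
top 102 ((0.5273799896240234, -62.58067321777344), (63.495277404785156, 19.428653717041016), 7.520241737365723)
top blank 72 [-0.0138  0.0184] [-0.1487 -0.1303] [0.0296 0.0409 0.0458]
top blank 3129 [-0.0514  0.0419] [-0.1648  0.1458] [0.0076 0.0244 0.0925]
top stick 214 [-0.0093  0.0133] [0.3008 0.3586] [0.0092 0.0613 0.0685]
```

Run:
```python
from fit import *
from plan import J,JY
for n in('scene','top'):
    z=np.load(n+'.npz'); a=[]
    for d in (z['d'],r.grab_frame(n)[1]):
        W=cloud(n,d); Q=W[(d>0)&(W[...,2]>.074)&(W[...,2]<.1)]; e=Q[:,:2]-J; c,q=np.cos(JY),np.sin(JY); x=c*e[:,0]+q*e[:,1]; y=-q*e[:,0]+c*e[:,1]
        k=np.hypot(x,y+.0635)<.036; P=np.c_[x,y][k]; v=np.linalg.svd(P-P.mean(0),full_matrices=False)[2][0]; a.append(np.degrees(np.arctan2(v[1],v[0]))%180)
    print(n,np.round(a,1),'turned cw',round((a[0]-a[1])%180,1))
```

```text
scene [ 85.7 179.7] turned cw 86.0
top [86.4  0.3] turned cw 86.1
```

By PCA in both cameras the wings are now square across the channel (0°), having turned 86°. The blank is home and the stick lies flat.

```bash
python3 -c "
from cell import r
print(r.hand_in())"
```

```text
the job is handed in; nothing more can be done
None
```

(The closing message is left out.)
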